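# Slide the trim collar round the bent speaker arm and lock it home

## Robot

A 6-joint arm with a two-finger parallel gripper is mounted at the origin on the work surface. World frame = base frame: x ahead of the robot, y to its left, z up, the work surface at z = 0. Lengths are in m, angles in rad, forces in N, time in s.
With the tool pointing down it reaches from about 0.35 to 0.925 m from the base axis. Payload 6.4 kg.
Tool frame: the origin (TCP) lies midway between the tips of the shut fingers; the grasp point (between the pads) lies 19 mm behind it; z points along the fingers, y is the direction in which the jaws open and shut (so a half turn about z gives the same grasp; the last joint's range is limited). The gripper opens to 85 mm and grips with 20 to 120 N. Pads are 22 mm wide; open, the fingers measure 114 mm over their backs; the gripper's body (76 mm by 85 mm) begins 54 mm behind the grasp point. The pads swing forward as they close: fully open they stand 13 mm farther back than shut.
Start: joints at [1.082, 0.245, 1.558, -0, 1.339, -0.174], TCP at [0.201, 0.618, 0.231] pointing down, gripper open.
Joint ranges: [-3.13, 3.13], [-1.02, 2.26], [0.13, 2.54], [-0.95, 4.09], [0.21, 2.88], [-2.74, 2.74]. Speed limits (rad/s): [2.57, 2.57, 3.14, 3.14, 3.14, 3.14].

## Interface

Orientations are given as a unit quaternion [w, x, y, z].
In Python, from bench import status, grab_frame, calibration, job, find_in, pinpoint gives the robot as it stands. The module is installed in compiled form; this text tells all that it offers.
- The arm moves only by the tool jog_arm, never from a script. Its argument "increments" is a list that holds one entry, the list of rows, each a list of 7 numbers: the shift along the tool's x, y, z in mm, then the turn, a rotation vector about the tool's x, y, z in rad, then the closure in counts, from 0 (fully open) to 255 (shut). In form: [[[dx, dy, dz, wx, wy, wz, claw], ...]]. A call has 1 to 10 rows; each row is the pose to reach, as a shift and turn from the pose measured when the call began, along the tool's axes at that moment; what a row does not reach only later rows make up. A row lasts 1/8 s, in which the tool goes at most 62.5 mm and 10.7 degrees, less where a joint would pass 70% of its speed; a pose out of reach is approached as far as the arm can. A call with a gripper value outside its range is refused whole. The fingers move at their own pace and stop on an object; the grip force is fixed at half the most. Time passes only in rows, so rows that repeat a pose let the fingers close. It gives the time, the measured TCP pose, the force and the opening at its end, in the units of the state.
- status.read_state(): the state, without advancing time (a new reading comes with each control period).
- grab_frame(name): name is "scene" or "top" or "wrist"; returns the picture (480x640x3 uint8, blue, green, red); there is no depth.
- calibration(name): a dict with "vertical_fov" (degrees; the focal length in pixels is half the picture's height over the tangent of half this angle, whatever the lens; pixels are square), "cx", "cy" (the principal point, pixels), "extrinsics" (4x4, takes a point from world to camera coordinates). Camera axes: x right, y up, looking along -z (the intrinsics and any distortion apply to the point x, -y, -z); pixel columns grow to the right and rows downward; lengths in m; the calibration is good to about 2 mm. The wrist camera is an equidistant fisheye: a pixel r from the principal point sees the ray r / f radians off the axis. A picture is of the moment at which its call begins: read the wrist's pose just before it. calibration takes no time and is no camera call; for the wrist camera it gives the pose at the moment of the call.
- job.close_job(): hands the job in, once; it reports no verdict.
Trained networks look in the newest picture that a camera, given by its name, has taken for a name from the list of things; names that differ only in an ending like _2 or _b are one class to them, and where a whole thing is asked for, a point or a joint stands for the part that bears it (a point fixed in the world has none). Each returns a list of dicts, best first, with "p" (0 to 1); they miss things now and then, are a little off and sometimes report something else, mostly with a low value. They report only what shows in the picture. A call takes as long as a camera call. They do not tell look-alikes from the thing itself.
- find_in(camera, label): "extent" ([centre column, centre row, width, height] in pixels, round what is visible of it).
- pinpoint(camera, label): "centre" ([column, row] in pixels: a listed point, or the origin of a listed thing).
The state is a dict: "time_s": time; "joint_pos": joint angles; "qvel": joint speeds; "joint_efforts": joint torques, N m; "tool_pos": TCP position; "eef_rot": TCP orientation; "ft_force": force on the tool from outside, world axes, zero at the start; "ft_torque": the same for the moment, N m; "opening": opening from 0.0 (shut) to 1.0 (fully open).
Only numpy, scipy, OpenCV 4.12 (cv2) and the standard library are available. Lean on these libraries where they do the work, as an engineer would, in place of code of your own. Each camera call takes 0.05 s, during which the arm holds its last target.

## Task

Slide the loose orange collar along the bent steel arm, round the bend, until it sits fully home and flat against the aluminium side plate, while the swinging keeper is still open. Then swing the keeper shut by its red peg, all the way to its stop, so that it lies across the arm and traps the collar, and let go. Leave the small black dish and the orange screwdriver on the mat where they are.

Things in the scene. Friction and masses are not known exactly. Their poses are not given: they have to be found in the camera images.
- jig: Fixed jig on a grey foam mat (8 mm thick). Origin on the bench (z = 0) straight below the point where the bent arm meets the plate's front face. x: out of the plate along the arm's inner leg; y: along the outer leg, towards the cream head; z up. Side plate: upright aluminium, front face x = 0, y -120 to 80 mm, top 122 mm high; heat sink behind it. Things on the mat are lower than 50 mm.
- collar: Loose orange ring threaded on the arm: 56 mm outside, 24 mm long, bore 20 mm, 0.12 kg. Origin at its centre, y along the bore; it hangs 4 mm below the rod's axis. Starts on the outer leg, 60 mm or more from the head. Slides with few newtons if pushed squarely at rod height, both sides of the rod; lopsided pushes tilt and jam it. Home: end face flat on the plate, centre 12 mm from it.
- rod_home (a point): Where the arm's axis meets the side plate's front face, 100 mm above the bench; axes as the jig's. The arm is a level round steel rod, 12 mm diameter, axis 100 mm high: 90 mm straight along jig +x, a 90 degree bend of 50 mm centre-line radius (bend centre at jig x = 90, y = 50 mm), then 160 mm straight along +y.
- bend_in (a point): On the arm's axis, 90 mm from the plate (jig x = 90, y = 0 mm), where the bend begins.
- bend_out (a point): On the arm's axis where the bend ends and the outer leg begins (jig x = 140, y = 50 mm).
- rod_outer (a point): On the arm's axis where the outer leg enters the head (jig x = 140, y = 210 mm). Loudspeaker head: fixed cream box, 70 x 85 x 62 mm, jig y = 210 to 295 mm, top 129 mm above the bench.
- keeper (a joint): Angle (rad) of the keeper: bright steel bar, 12 mm wide, top 121 mm high, turning level about a post at jig x = 34, y = -85 mm. 0: shut on its stop, pointing along jig +y above and across the arm, 28 to 40 mm from the plate, just behind a home collar (4 mm play). Grows clockwise from above as it opens towards +x, to 2.3. Starts open. Light friction holds it (0.5 N at the peg); no spring.
- keeper_peg (a point): Centre of the top of the red upright peg on the keeper's bar: 16 mm diameter, standing 44 mm above the bar, top 165 mm above the bench, 140 mm from the pivot's axis.
- dish: Small round black dish, 72 mm diameter, 30 mm high, loose on the mat in the crook of the arm; not to be disturbed. Origin: centre of its underside.
- driver: Screwdriver with orange handle, 170 mm long, loose on the mat near the head; not to be disturbed. Origin: about its middle, on its underside.
Not all that is in view belongs to the job. Of the things shaped like the collar, the orange one is meant.

How it is judged:
On the way, in this order (a step that is already met when the one before it is completed fails the run):
1. the collar is home against the side plate while the keeper is still open (x of collar in the frame of rod_home below 0.016 m and distance between collar and rod_home below 0.02 m and angle between the y axis of collar and the x axis of jig, either way round below 0.15 rad and value of joint keeper above 0.8 rad), for 0.2 s.
2. the keeper is swung shut behind the collar (x of collar in the frame of rod_home below 0.016 m and distance between collar and rod_home below 0.02 m and angle between the y axis of collar and the x axis of jig, either way round below 0.15 rad and value of joint keeper below 0.1 rad), for 0.2 s.
At the end, for the whole second after the job is handed in: The collar is on the inner leg, its centre within 16 mm of the side plate's face (12 mm when touching) and square to it within 0.15 rad, at rest; the keeper is within 0.1 rad of shut; both are released (all of step 2 and linear speed of collar below 0.02 m/s).
It fails at once if the dish or the screwdriver is moved by more than 30 mm (distance of any of dish, driver from where it was at the start of the episode above 0.03 m).
It also fails if it takes over 66 s, if anything falls off the work surface, if the arm or the gripper's body presses on something with over 40 N, if the wrist force passes 120 N, or if a joint passes its speed limit or range.

## Working session

There is one attempt and no reset: what is moved stays moved. The work goes in short steps, Python scripts to look and compute and a tool call to move; the robot and the scene stay as the last step left them, time stands still between calls to the robot, and variables do not carry over. Pictures are saved under pics/ and viewed, and the job is handed in when it is done.

Besides the shell and the picture viewer there is one more tool, called as name(argument=value, ...) on one line, values as JSON. jog_arm: Moves the arm, as the interface text tells. Its arguments: {"type":"object","properties":{"increments":{"type":"array","items":{"type":"array","items":{"type":"array","items":{"type":"number"}}}}},"required":["increments"]}

```bash
mkdir -p pics; python3 - <<'E'
from bench import status, grab_frame, calibration, find_in, pinpoint
import cv2, json
s=status.read_state(); print({k:(v if not hasattr(v,'tolist') else v.tolist()) for k,v in s.items()})
for n in ["scene","top"]:
    im=grab_frame(n); cv2.imwrite(f"pics/{n}0.png",im)
    c=calibration(n); print(n,c)
    for l in ["collar","keeper_peg","bend_in","bend_out","rod_home","rod_outer","dish","driver"]:
        print(l,[(r['p'],r['centre']) for r in pinpoint(n,l)][:3])
E
```

```text
{'time_s': 0.0, 'joint_pos': [1.0818687354080911, 0.24584409902806675, 1.5590166818738718, -1.1269035455130751e-05, 1.3386937227731581, -0.17409945694170595], 'qvel': [-0.0010560432191903566, -0.0003190335371962412, -0.0018459996935731799, -0.00042781659751939293, 0.0014681503454283627, -0.00010049641693734578], 'joint_efforts': [-2.7358823899703566e-05, -42.94957995414734, -32.613605260849, -8.357500973943388e-05, 0.005247082735877484, 1.5489968774318186e-06], 'tool_pos': [0.2010047827440294, 0.6175524938601867, 0.2301596807784638], 'eef_rot': [-0.0003140823961959622, 0.1567634125987975, 0.9876356971204993, -0.0009292986242643129], 'ft_force': [0.5370676565184124, 0.007089125652369394, 0.8065338937582348], 'ft_torque': [0.007994297200286896, 0.01879847750408129, -0.017518716574137616], 'opening': 1.0006349164260733}
scene {'vertical_fov': 46.11248883556472, 'cx': 316.14896139959376, 'cy': 250.77728160908975, 'extrinsics': array([[-0.33294993,  0.94280128, -0.01643455,  0.11379715],
       [-0.79212194, -0.27019727,  0.54729906,  0.40857264],
       [ 0.51155368,  0.19524135,  0.8367
[... 406 characters left out ...]
tical_fov': 52.459063488637625, 'cx': 324.909613740787, 'cy': 238.69636159043677, 'extrinsics': array([[-0.00428935, -0.99989126,  0.01410901,  0.0698345 ],
       [ 0.98296462, -0.00162339,  0.18378768, -0.60807132],
       [-0.18374479,  0.01465699,  0.9828647 , -0.84211795],
       [ 0.        ,  0.        ,  0.        ,  1.        ]])}
collar [(0.89, [302.7, 171.4]), (0.7, [246.5, 176.2]), (0.58, [286.0, 256.1])]
keeper_peg [(0.7, [438.6, 229.8])]
bend_in [(0.95, [351.0, 281.0]), (0.21, [351.8, 332.5])]
bend_out [(0.6, [316.6, 253.0])]
rod_home [(0.62, [349.6, 331.4])]
rod_outer [(0.82, [224.9, 256.4])]
dish [(0.93, [288.3, 300.4])]
driver [(0.92, [223.1, 339.1]), (0.75, [286.2, 255.9])]
```

View pics/scene0.png

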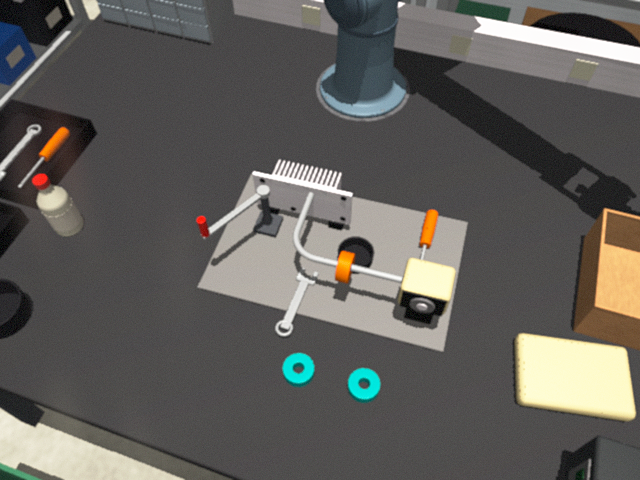

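View pics/top0.png

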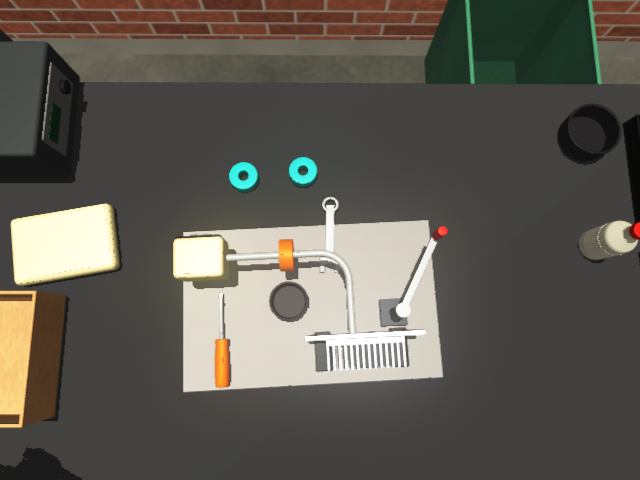

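The teal rings at top (246,176) and (303,171) look like the collar. The orange ring at top (286,255), scene (345,266), is the collar. Next I fit the jig pose.

```bash
cat > h.py <<'E'
import numpy as np
from bench import status, grab_frame, calibration, find_in, pinpoint
def K(c): return 240/np.tan(np.radians(c['vertical_fov'])/2)
def proj(c,P):
    P=np.atleast_2d(P); E=np.array(c['extrinsics']); q=P@E[:3,:3].T+E[:3,3]
    f=K(c); return np.c_[c['cx']+f*q[:,0]/-q[:,2], c['cy']+f*q[:,1]/q[:,2]]
def ray(c,uv):
    E=np.array(c['extrinsics']);R=E[:3,:3];o=-R.T@E[:3,3];f=K(c)
    d=R.T@np.array([(uv[0]-c['cx'])/f,-(uv[1]-c['cy'])/f,-1]); return o,d
def atz(c,uv,z):
    o,d=ray(c,uv); return o+d*(z-o[2])/d[2]
def tri(obs):
    A=np.zeros((3,3));b=np.zeros(3)
    for c,uv in obs:
        o,d=ray(c,uv);d=d/np.linalg.norm(d);M=np.eye(3)-np.outer(d,d);A+=M;b+=M@o
    return np.linalg.solve(A,b)
E
cat > fit.py <<'E'
from h import *
from scipy.optimize import least_squares
T=calibration("top");S=calibration("scene")
J={'bend_in':[.09,0,.1],'bend_out':[.14,.05,.1],'rod_home':[0,0,.1],'rod_outer':[.14,.21,.1]}
ot={'bend_in':[351,281],'bend_out':[316.6,253],'rod_home':[349.6,331.4],'rod_outer':[224.9,256.4]}
os_={'bend_in':[297,230.2],'bend_out':[315.6,254.4],'rod_home':[312.7,197.6],'rod_outer':[401.4,279.7]}
def w(p,q):
    q=np.atleast_2d(q);c,s=np.cos(p[2]),np.sin(p[2]);return np.c_[p[0]+c*q[:,0]-s*q[:,1],p[1]+s*q[:,0]+c*q[:,1],q[:,2]]
L=np.array([J[k] for k in J])
def res(p):
    return np.r_[(proj(T,w(p,L))-[ot[k] for k in J]).ravel(),(proj(S,w(p,L))-[os_[k] for k in J]).ravel()]
r=least_squares(res,[.5,0,0],loss='soft_l1');print(r.x,r.fun.reshape(-1,2).round(1).tolist())
p=r.x
def inv(P):
    c,s=np.cos(p[2]),np.sin(p[2]);d=P[:2]-p[:2];return np.array([c*d[0]+s*d[1],-s*d[0]+c*d[1],P[2]])
for n,a,b in [('collar',[286,256],[344.2,266.4]),('peg',[438.6,229.8],[196.7,218.4])]:
    P=tri([(T,a),(S,b)]);print(n,P.round(4),inv(P).round(4), inv(atz(T,a,.096 if n=='collar' else .165)).round(4),inv(atz(S,b,.096 if n=='collar' else .165)).round(4))
E
python3 fit.py
python3 - <<'E'
import cv2
im=cv2.imread('pics/top0.png');a=cv2.resize(im[190:400,160:460],None,fx=2.6,fy=2.6,interpolation=cv2.INTER_CUBIC);cv2.imwrite('pics/topc.png',a)
E
```

```text
[0.43659459 0.02672101 0.03733166] [[-3.5, -0.5], [0.8, 0.0], [0.5, 2.3], [0.3, 0.2], [0.5, 0.1], [-0.5, 4.2], [-0.7, -3.5], [0.9, 1.1]]
collar [0.5704 0.1363 0.0952] [0.1378 0.1045 0.0952] [0.1376 0.1049 0.096 ] [0.1385 0.1041 0.096 ]
peg [ 0.6034 -0.1196  0.1689] [ 0.1612 -0.1525  0.1689] [ 0.1603 -0.1482  0.165 ] [ 0.1592 -0.16    0.165 ]
```

View pics/topc.png

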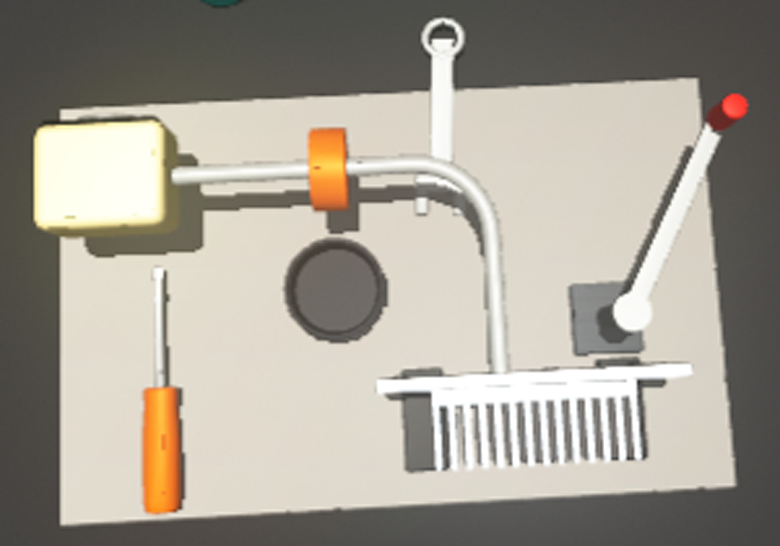

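```bash
cat > ov.py <<'E'
import sys,cv2
from h import *
p=[float(v) for v in sys.argv[1:4]]
def w(q):
    q=np.atleast_2d(q);c,s=np.cos(p[2]),np.sin(p[2]);return np.c_[p[0]+c*q[:,0]-s*q[:,1],p[1]+s*q[:,0]+c*q[:,1],q[:,2]]
a=np.linspace(-np.pi/2,0,30)
rod=np.r_[[[0,0,.1]],np.c_[.09+.05*np.cos(a),.05+.05*np.sin(a),a*0+.1],[[.14,.21,.1]]]
plate=np.array([[0,-.12,.122],[0,.08,.122]])
head=np.array([[.105,.21,.129],[.175,.21,.129],[.175,.295,.129],[.105,.295,.129],[.105,.21,.129]])
keep=np.array([[.034,-.085,.121],[.034+.14*np.sin(2.06),-.085+.14*np.cos(2.06),.121]])
out=[]
for n,(x0,x1,y0,y1) in [('top',(160,460,215,345)),('scene',(190,470,160,320))]:
    im=cv2.imread(f'pics/{n}0.png');c=calibration(n);f=2.6
    b=cv2.resize(im[y0:y1,x0:x1],None,fx=f,fy=f,interpolation=cv2.INTER_CUBIC)
    for L,col in [(rod,(0,0,255)),(plate,(0,255,0)),(head,(255,0,0)),(keep,(255,0,255))]:
        u=(proj(c,w(L))+.5-[x0,y0])*f
        cv2.polylines(b,[u.round().astype(int)],False,col,1)
    out.append(b)
W=max(o.shape[1] for o in out)
out=[cv2.copyMakeBorder(o,0,0,0,W-o.shape[1],cv2.BORDER_CONSTANT) for o in out]
im=np.vstack(out); s=min(1,800/im.shape[1],760/im.shape[0]);cv2.imwrite(sys.argv[4],out[0]);cv2.imwrite(sys.argv[5],out[1])
E
python3 ov.py .4366 .0267 .0373 pics/o1.png pics/o2.png
```

```text
(no output)
```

View pics/o1.png

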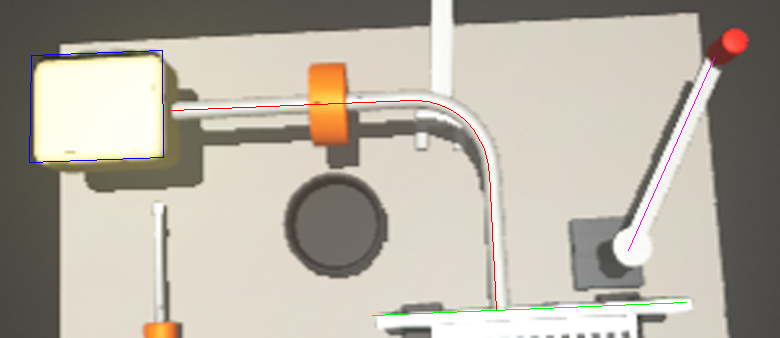

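View pics/o2.png

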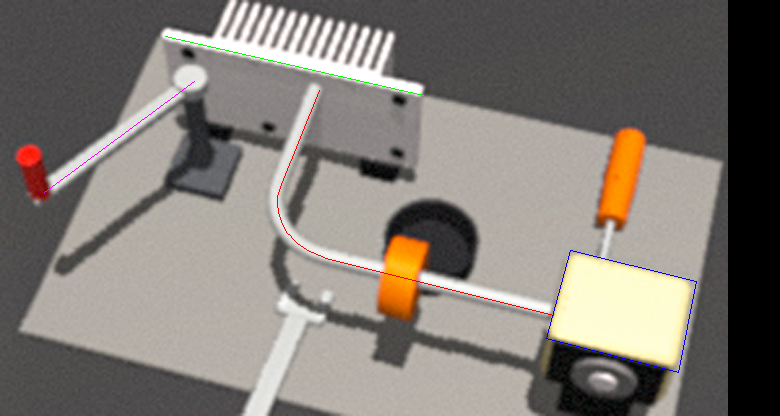

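```bash
python3 ov.py .4375 .0247 .040 pics/o3.png pics/o4.png
```

```text
(no output)
```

View pics/o3.png

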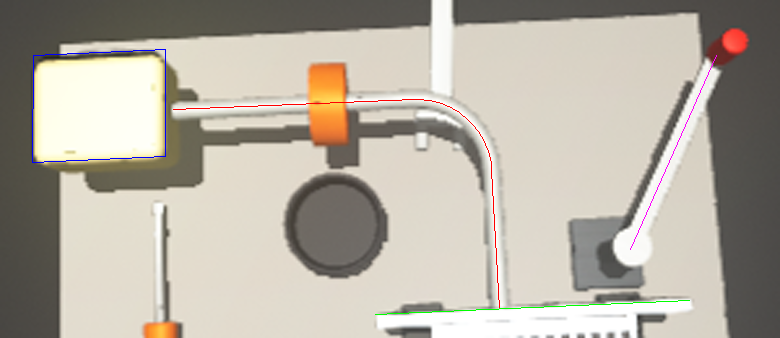

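View pics/o4.png

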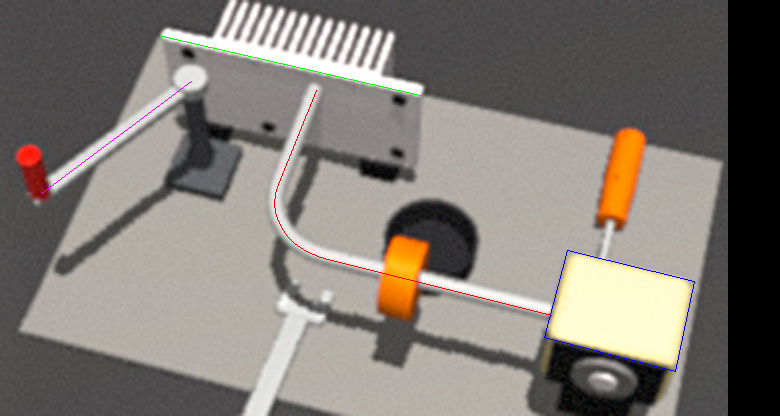

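```bash
cat > plan.py <<'E'
import numpy as np
from scipy.spatial.transform import Rotation as R
from bench import status
JX,JY,JT=.4370,.0245,.040
def j2w(x,y): c,s=np.cos(JT),np.sin(JT); return JX+c*x-s*y, JY+s*x+c*y
def w2j(X,Y): c,s=np.cos(JT),np.sin(JT); return c*(X-JX)+s*(Y-JY), -s*(X-JX)+c*(Y-JY)
def tool(psi): # tool y direction angle (world), z down
    return R.from_matrix(np.array([[-np.sin(psi),np.cos(psi),0],[np.cos(psi),np.sin(psi),0],[0,0,-1]]))
# columns: x=(-sin,cos,0) y=(cos,sin,0) z=(0,0,-1)
def rows(targets,claw):
    s=status.read_state();q=s['eef_rot'];R0=R.from_quat([q[1],q[2],q[3],q[0]]);p0=np.array(s['tool_pos'])
    ps=np.arctan2(R0.as_matrix()[1,1],R0.as_matrix()[0,1])
    print('t %.2f tcp'%s['time_s'],p0.round(4),'psi',ps.round(3),'jig',np.round(w2j(*p0[:2]),4),'F',np.round(s['ft_force'],1),'open',round(s['opening'],3))
    for x,y,z,psi in targets:
        d=R0.inv().apply(np.array([x,y,z])-p0)*1000; w=(R0.inv()*tool(psi)).as_rotvec()
        print([*[float(v) for v in d.round(1)],*[float(v) for v in w.round(3)],claw])
E
python3 - <<'E'
from plan import *
import numpy as np
p0=np.array([.201,.6176,.230]);p1=np.array([*j2w(.14,.108),.215])
rows([(*(p0+(p1-p0)*min(1,k/10)),1.257+(.04-1.257)*min(1,k/8)) for k in range(1,11)],0)
E
```

```text
t 0.90 tcp [0.2013 0.6181 0.2313] psi 1.256 jig [-0.2118  0.6025] F [-0.6  0.3 -0.5] open 1.005
[-50.1, -34.6, 2.8, 0.0, -0.0, 0.151, 0]
[-100.2, -68.7, 4.3, 0.0, -0.0, 0.303, 0]
[-150.4, -102.8, 5.8, 0.0, -0.0, 0.455, 0]
[-200.6, -136.9, 7.3, 0.0, -0.0, 0.607, 0]
[-250.8, -171.0, 8.8, 0.0, -0.0, 0.76, 0]
[-301.0, -205.1, 10.3, 0.0, -0.0, 0.912, 0]
[-351.2, -239.2, 11.8, 0.0, -0.0, 1.064, 0]
[-401.3, -273.3, 13.3, 0.0, -0.0, 1.216, 0]
[-451.5, -307.4, 14.8, 0.0, -0.0, 1.216, 0]
[-501.7, -341.5, 16.3, 0.0, -0.0, 1.216, 0]
```

jog_arm(increments=[[[-50, -34, 3, 0, 0, 0.15, 0], [-100, -69, 4, 0, 0, 0.3, 0], [-150, -103, 6, 0, 0, 0.455, 0], [-200, -137, 7, 0, 0, 0.607, 0], [-250, -171, 9, 0, 0, 0.76, 0], [-301, -205, 10, 0, 0, 0.912, 0], [-351, -239, 12, 0, 0, 1.064, 0], [-401, -273, 13, 0, 0, 1.216, 0], [-451, -307, 15, 0, 0, 1.216, 0], [-502, -341.5, 16, 0, 0, 1.216, 0]]])

```text
time_s: 2.15
tool_pos: [0.5739, 0.1362, 0.2155]
eef_rot: [0.0, 0.693, 0.721, 0.0]
ft_force: [-0.1, 0.5, 0.3]
opening: 1.0
```

```bash
cat > wr.py <<'E'
import sys,cv2
from h import *
from plan import *
n=sys.argv[1]
rows([],0)
c=calibration("wrist");im=grab_frame("wrist")
np.savez('pics/'+n+'.npz',E=np.array(c['extrinsics']))
E=np.array(c['extrinsics']);f=K(c)
def pw(P):
    q=np.atleast_2d(P)@E[:3,:3].T+E[:3,3];v=np.c_[q[:,0],-q[:,1],-q[:,2]]
    rr=np.hypot(v[:,0],v[:,1]);th=np.arctan2(rr,v[:,2]);return np.c_[c['cx']+f*th*v[:,0]/rr,c['cy']+f*th*v[:,1]/rr]
a=np.linspace(-np.pi/2,0,20);X=np.r_[np.linspace(0,.09,10),.09+.05*np.cos(a),np.full(10,.14)];Y=np.r_[np.zeros(10),.05+.05*np.sin(a),np.linspace(.05,.21,10)]
x,y=j2w(X,Y);u=pw(np.c_[x,y,0*x+.1])
b=im.copy();cv2.polylines(b,[u.round().astype(int)],False,(0,0,255),1)
for yy in np.array([[-.12],[.08]]):
    pass
x,y=j2w(np.zeros(2),np.array([-.12,.08]));cv2.polylines(b,[pw(np.c_[x,y,[.122]*2]).round().astype(int)],False,(0,255,0),1)
cv2.imwrite(f'pics/{n}.png',b)
def unp(uv,z):
    d=np.array([uv[0]-c['cx'],uv[1]-c['cy']]);r=np.linalg.norm(d);th=r/f
    v=np.array([np.sin(th)*d[0]/r,-np.sin(th)*d[1]/r,-np.cos(th)]);D=E[:3,:3].T@v;o=-E[:3,:3].T@E[:3,3]
    P=o+D*(z-o[2])/D[2];return P
for l,z in [('collar',.096),('keeper_peg',.165),('rod_home',.1),('bend_in',.1),('bend_out',.1),('rod_outer',.1)]:
    if len(sys.argv)>2 and l not in sys.argv[2:]: continue
    for r in pinpoint('wrist',l)[:2]:
        P=unp(r['centre'],z);print(l,r['p'],r['centre'],P.round(4),'jig',np.round(w2j(P[0],P[1]),4))
E
python3 wr.py w1
```

```text
t 2.15 tcp [0.5739 0.1362 0.2155] psi 0.04 jig [0.1412 0.1061] F [-0.1  0.5  0.3] open 1.0
collar 0.77 [313.7, 232.1] [0.572  0.1376 0.096 ] jig [0.1394 0.1076]
collar 0.66 [488.8, 130.4] [0.7    0.2222 0.096 ] jig [0.2707 0.187 ]
keeper_peg 0.53 [192.5, 304.6] [0.5006 0.1079 0.165 ] jig [0.0669 0.0808]
keeper_peg 0.24 [315.6, 304.4] [0.5745 0.1127 0.165 ] jig [0.1409 0.0826]
bend_in 0.87 [254.5, 359.0] [0.5266 0.027  0.1   ] jig [ 0.0896 -0.001 ]
bend_out 0.62 [312.7, 303.7] [0.5734 0.0817 0.1   ] jig [0.1386 0.0517]
rod_outer 0.71 [310.6, 86.1] [0.5658 0.2419 0.1   ] jig [0.1374 0.2121]
```

View pics/w1.png

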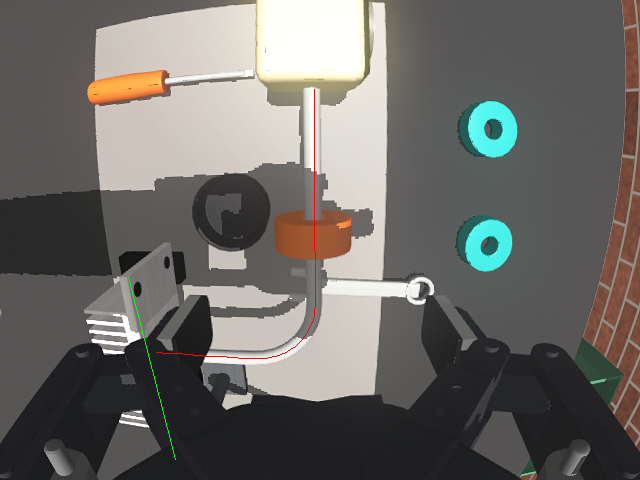

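```bash
sed -i 's/^JX,JY,JT=.*/JX,JY,JT=.4360,.0243,.043/' plan.py; python3 - <<'E'
from plan import *
x,y=j2w(.14,.1115);print(w2j(.572,.1376))
rows([(x,y,z,.043) for z in (.18,.13,.09,.073)],0)
E
```

```text
(np.float64(0.14074468615362265), np.float64(0.10734907228065944))
t 2.50 tcp [0.5722 0.139  0.2153] psi 0.042 jig [0.141  0.1087] F [0.6 0.1 0.3] open 1.002
[2.8, -1.0, 35.3, -0.0, -0.0, -0.001, 0]
[2.7, -0.9, 85.3, -0.0, -0.0, -0.001, 0]
[2.7, -0.9, 125.3, -0.0, -0.0, -0.001, 0]
[2.7, -0.9, 142.3, -0.0, -0.0, -0.001, 0]
```

jog_arm(increments=[[[3, -1, 40, 0, 0, 0, 0], [3, -1, 85, 0, 0, 0, 0], [3, -1, 125, 0, 0, 0, 0], [3, -1, 142, 0, 0, 0, 0], [3, -1, 142, 0, 0, 0, 0], [3, -1, 142, 0, 0, 0, 0]]])

```text
time_s: 3.25
tool_pos: [0.5724, 0.1424, 0.0753]
eef_rot: [0.001, 0.692, 0.722, 0.001]
ft_force: [0.8, -0.2, -0.3]
opening: 1.003
```

```bash
python3 wr.py w2 collar rod_outer
```

```text
t 3.25 tcp [0.5724 0.1424 0.0753] psi 0.042 jig [0.1413 0.1121] F [ 0.8 -0.2 -0.3] open 1.003
collar 0.87 [558.3, 304.1] [0.6769 0.1532 0.096 ] jig [0.2462 0.1184]
collar 0.79 [577.2, 140.9] [0.6712 0.2222 0.096 ] jig [0.2435 0.1876]
rod_outer 0.86 [312.0, 48.3] [0.5668 0.2415 0.1   ] jig [0.14   0.2114]
```

View pics/w2.png

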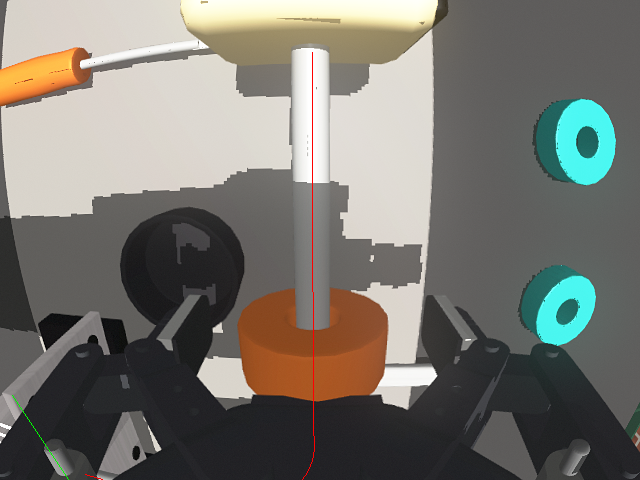

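jog_arm(increments=[[[0, 0, 1, 0, 0, 0, 150], [0, 0, 1, 0, 0, 0, 255], [0, 0, 1, 0, 0, 0, 255], [0, 0, 1, 0, 0, 0, 255], [0, 0, 1, 0, 0, 0, 255], [0, 0, 1, 0, 0, 0, 255]]])

```text
time_s: 4.15
tool_pos: [0.5726, 0.1421, 0.075]
eef_rot: [0.001, 0.692, 0.722, 0.001]
ft_force: [-1.7, 0.1, 5.6]
opening: 0.631
```

```bash
python3 wr.py w3 rod_outer
```

```text
t 4.15 tcp [0.5726 0.1421 0.075 ] psi 0.042 jig [0.1416 0.1118] F [-1.7  0.1  5.6] open 0.631
rod_outer 0.69 [310.8, 46.5] [0.5667 0.2417 0.1   ] jig [0.1399 0.2116]
```

View pics/w3.png

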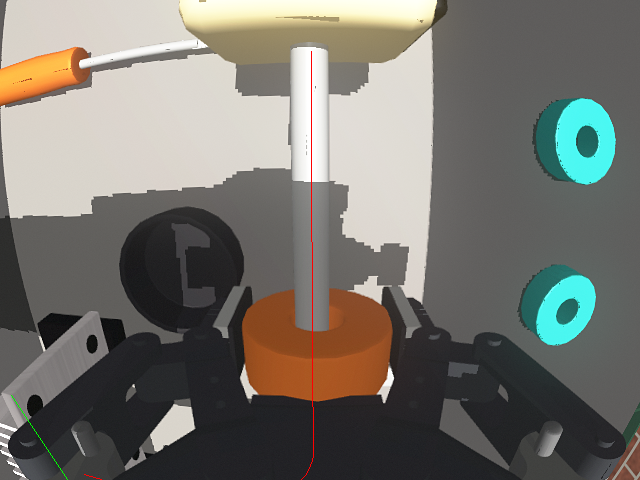

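```bash
cat > path.py <<'E'
from plan import *
OFF=.0045
def pose(s,z=.079): # s = distance remaining centre-to-plate along axis
    if s<=.09: x,y,h=s,0,0.
    elif s<=.09+.05*np.pi/2:
        a=(s-.09)/.05; x,y,h=.09+.0493*np.sin(a),.05-.0493*np.cos(a),a
    else: x,y,h=.14,.05+s-.09-.05*np.pi/2,np.pi/2
    # travel direction = -(cos h, sin h); tool behind
    x+=OFF*np.cos(h);y+=OFF*np.sin(h)
    return (*j2w(x,y),z,JT+h-np.pi/2)
E
python3 - <<'E'
from path import *
s0=.09+.0785+.0573
print(s0)
x,y,z,p=pose(s0)
rows([pose(s0,.077),pose(s0)]+[pose(s) for s in (.216,.206,.196,.186,.177,.168,.1625,.157)],255)
E
```

```text
0.22579999999999997
t 4.25 tcp [0.5727 0.1421 0.075 ] psi 0.042 jig [0.1416 0.1118] F [-2.4 -0.7  5.3] open 0.629
[-0.0, -1.6, -2.0, 0.004, -0.0, -0.001, 255]
[-0.0, -1.6, -4.0, 0.004, -0.0, -0.001, 255]
[-9.8, -1.6, -4.0, 0.004, -0.0, -0.001, 255]
[-19.8, -1.6, -4.0, 0.004, -0.0, -0.001, 255]
[-29.8, -1.5, -4.0, 0.004, -0.0, -0.001, 255]
[-39.8, -1.5, -4.0, 0.004, -0.0, -0.001, 255]
[-48.8, -1.5, -4.0, 0.004, -0.0, -0.001, 255]
[-57.8, -2.2, -4.0, 0.004, -0.0, 0.009, 255]
[-63.3, -2.0, -4.0, 0.004, -0.0, 0.119, 255]
[-68.7, -2.5, -4.0, 0.004, -0.001, 0.229, 255]
```

First lift and centre, then slide to just before the bend.

jog_arm(increments=[[[0, -1.5, -2, 0, 0, 0, 255], [0, -1.5, -4, 0, 0, 0, 255], [-10, -1.5, -4, 0, 0, 0, 255], [-20, -1.5, -4, 0, 0, 0, 255], [-30, -1.5, -4, 0, 0, 0, 255], [-40, -1.5, -4, 0, 0, 0, 255], [-49, -1.5, -4, 0, 0, 0, 255], [-49, -1.5, -4, 0, 0, 0, 255]]])

```text
time_s: 5.25
tool_pos: [0.5733, 0.0923, 0.079]
eef_rot: [0.001, 0.693, 0.721, 0.001]
ft_force: [0.3, 0.8, -1.0]
opening: 0.635
```

```bash
python3 wr.py w4 rod_outer; python3 - <<'E'
from path import *
rows([pose(s) for s in (.173,.168,.1625,.157,.1515,.146,.1405,.135,.1295,.124)],255)
E
```

```text
t 5.25 tcp [0.5733 0.0923 0.079 ] psi 0.041 jig [0.1401 0.0621] F [ 0.3  0.8 -1. ] open 0.635
t 5.35 tcp [0.5732 0.093  0.079 ] psi 0.041 jig [0.14   0.0628] F [ 1.   0.7 -1. ] open 0.63
[-3.8, -0.0, 0.0, 0.004, -0.0, -0.002, 255]
[-8.8, -0.7, 0.0, 0.004, -0.0, 0.009, 255]
[-14.2, -0.5, 0.0, 0.004, -0.001, 0.119, 255]
[-19.7, -1.0, 0.0, 0.004, -0.001, 0.229, 255]
[-25.0, -2.0, 0.0, 0.004, -0.001, 0.339, 255]
[-30.2, -3.6, -0.0, 0.004, -0.001, 0.449, 255]
[-35.2, -5.8, -0.0, 0.003, -0.001, 0.559, 255]
[-39.9, -8.5, -0.0, 0.003, -0.002, 0.669, 255]
[-44.3, -11.8, -0.0, 0.003, -0.002, 0.779, 255]
[-48.3, -15.4, -0.1, 0.003, -0.002, 0.889, 255]
```

View pics/w4.png

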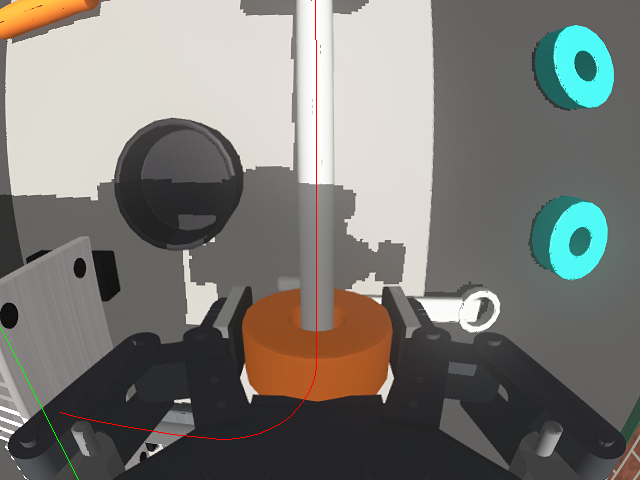

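jog_arm(increments=[[[-4, 0, 0, 0.004, 0, 0, 255], [-9, -0.5, 0, 0.004, 0, 0.01, 255], [-14.2, -0.5, 0, 0.004, 0, 0.12, 255], [-19.7, -1, 0, 0.004, 0, 0.23, 255], [-25, -2, 0, 0.004, 0, 0.34, 255], [-30.2, -3.6, 0, 0.004, 0, 0.45, 255], [-35.2, -5.8, 0, 0.003, 0, 0.56, 255], [-39.9, -8.5, 0, 0.003, 0, 0.67, 255], [-44.3, -11.8, 0, 0.003, 0, 0.78, 255], [-48.3, -15.4, 0, 0.003, 0, 0.89, 255]]])

```text
time_s: 6.6
tool_pos: [0.5597, 0.0438, 0.079]
eef_rot: [-0.001, 0.936, 0.351, 0.001]
ft_force: [-0.7, 0.5, -0.8]
opening: 0.63
```

```bash
python3 wr.py w5 bend_out; python3 - <<'E'
from path import *
rows([pose(s) for s in (.1185,.113,.1075,.102,.0965,.09,.085,.077,.069,.060)],255)
E
```

```text
t 6.60 tcp [0.5597 0.0438 0.079 ] psi -0.853 jig [0.1244 0.0141] F [-0.7  0.5 -0.8] open 0.63
bend_out 0.63 [263.8, 237.0] [0.5739 0.0822 0.1   ] jig [0.1402 0.0519]
t 6.70 tcp [0.5595 0.0437 0.0789] psi -0.849 jig [0.1243 0.0141] F [ 0.8 -0.5 -0.9] open 0.626
[-5.0, 0.0, -0.1, -0.001, -0.002, 0.109, 255]
[-10.4, -0.4, -0.1, -0.001, -0.001, 0.219, 255]
[-15.8, -1.3, -0.1, -0.001, -0.001, 0.329, 255]
[-21.0, -2.9, -0.1, -0.001, -0.001, 0.439, 255]
[-26.0, -5.0, -0.1, -0.001, -0.001, 0.549, 255]
[-32.0, -7.7, -0.1, -0.001, -0.001, 0.679, 255]
[-35.9, -10.9, -0.2, -0.001, -0.001, 0.679, 255]
[-42.1, -15.9, -0.2, -0.001, -0.001, 0.679, 255]
[-48.4, -20.9, -0.2, -0.001, -0.001, 0.679, 255]
[-55.4, -26.5, -0.2, -0.001, -0.001, 0.679, 255]
```

View pics/w5.png

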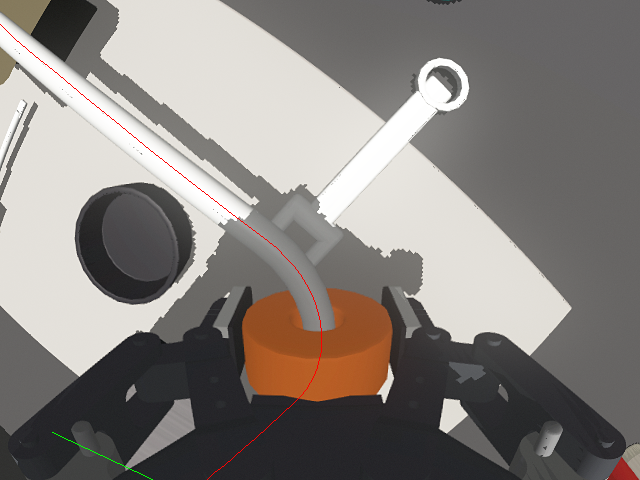

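jog_arm(increments=[[[-5, 0, 0, 0, 0, 0.11, 255], [-10.4, -0.4, 0, 0, 0, 0.22, 255], [-15.8, -1.3, 0, 0, 0, 0.33, 255], [-21, -2.9, 0, 0, 0, 0.44, 255], [-26, -5, 0, 0, 0, 0.55, 255], [-32, -7.7, 0, 0, 0, 0.68, 255], [-35.9, -10.9, 0, 0, 0, 0.68, 255], [-42.1, -15.9, 0, 0, 0, 0.68, 255], [-48.4, -20.9, 0, 0, 0, 0.68, 255], [-55.4, -26.5, 0, 0, 0, 0.68, 255]]])

```text
time_s: 7.95
tool_pos: [0.4999, 0.027, 0.0788]
eef_rot: [-0.001, 1.0, 0.021, 0.0]
ft_force: [-1.3, -0.3, -1.2]
opening: 0.63
```

```bash
python3 wr.py w6 bend_in keeper_peg; python3 - <<'E'
from path import *
rows([pose(s) for s in (.055,.047,.039,.031,.025,.02,.016,.013,.012)],255)
E
```

```text
t 7.95 tcp [0.4999 0.027  0.0788] psi -1.528 jig [0.0639 0.    ] F [-1.3 -0.3 -1.2] open 0.63
bend_in 0.64 [319.3, 262.9] [0.5252 0.0291 0.1   ] jig [0.0894 0.0009]
t 8.10 tcp [0.5    0.0271 0.0788] psi -1.529 jig [0.064 0.   ] F [ 1.   0.1 -1.1] open 0.628
[-4.5, 0.0, -0.2, -0.002, -0.001, -0.001, 255]
[-12.5, 0.0, -0.2, -0.002, -0.001, -0.001, 255]
[-20.5, 0.0, -0.2, -0.002, -0.001, -0.001, 255]
[-28.5, 0.1, -0.2, -0.002, -0.001, -0.001, 255]
[-34.5, 0.1, -0.2, -0.002, -0.001, -0.001, 255]
[-39.5, 0.1, -0.2, -0.002, -0.001, -0.001, 255]
[-43.5, 0.1, -0.2, -0.002, -0.001, -0.001, 255]
[-46.5, 0.1, -0.2, -0.002, -0.001, -0.001, 255]
[-47.5, 0.1, -0.2, -0.002, -0.001, -0.001, 255]
```

View pics/w6.png

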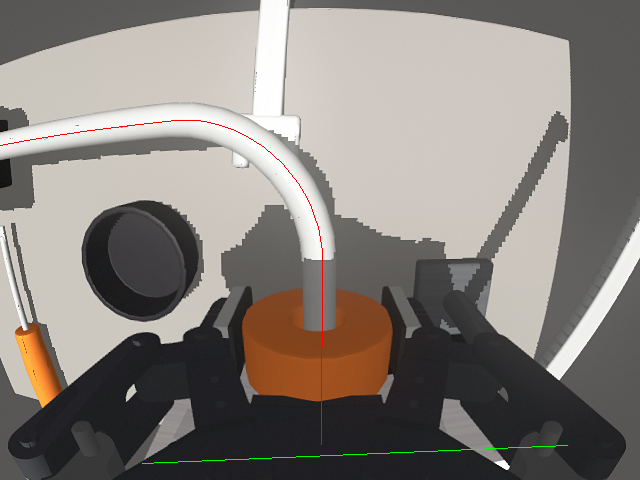

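jog_arm(increments=[[[-5, 0, 0, 0, 0, 0, 255], [-13, 0, 0, 0, 0, 0, 255], [-21, 0, 0, 0, 0, 0, 255], [-29, 0, 0, 0, 0, 0, 255], [-35, 0, 0, 0, 0, 0, 255], [-40, 0, 0, 0, 0, 0, 255], [-43.5, 0, 0, 0, 0, 0, 255], [-45, 0, 0, 0, 0, 0, 255], [-45, 0, 0, 0, 0, 0, 255]]])

```text
time_s: 9.22
tool_pos: [0.4556, 0.0251, 0.0791]
eef_rot: [-0.001, 1.0, 0.021, 0.001]
ft_force: [3.4, 1.1, -2.4]
opening: 0.627
```

```bash
python3 wr.py w7 bend_in; python3 - <<'E'
import cv2
from h import *
for n in ['top','scene']: 
    im=grab_frame(n)
    y0,y1,x0,x1=(230,380,240,440) if n=='top' else (120,320,190,430)
    cv2.imwrite(f'pics/{n}7.png',cv2.resize(im[y0:y1,x0:x1],None,fx=3,fy=3,interpolation=cv2.INTER_CUBIC))
E
```

```text
t 9.22 tcp [0.4556 0.0251 0.0791] psi -1.529 jig [ 0.0197 -0.    ] F [ 3.4  1.1 -2.4] open 0.627
bend_in 0.96 [321.1, 133.0] [0.5254 0.0285 0.1   ] jig [0.0895 0.0004]
```

View pics/w7.png

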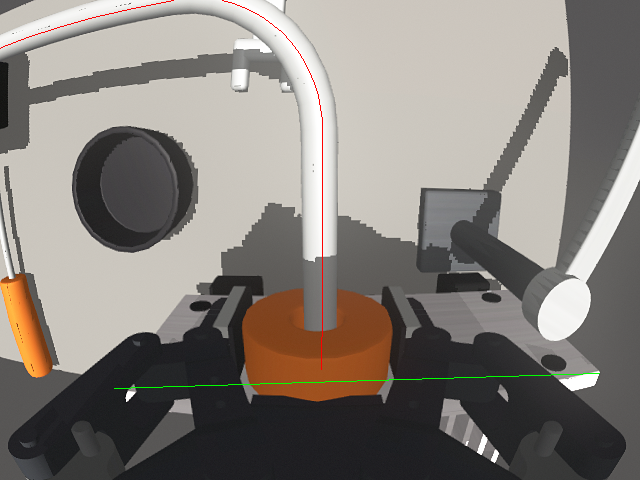

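View pics/scene7.png

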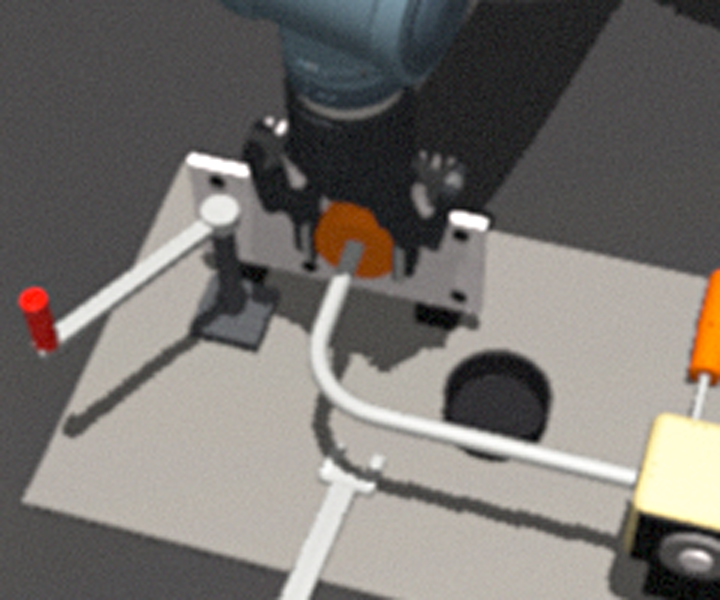

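jog_arm(increments=[[[-1.5, 0, 0, 0, 0, 0, 255], [-2.5, 0, 0, 0, 0, 0, 255], [-2.5, 0, 0, 0, 0, 0, 255]]])

```text
time_s: 9.8
tool_pos: [0.4557, 0.025, 0.0799]
eef_rot: [-0.001, 1.0, 0.021, 0.005]
ft_force: [11.7, 2.7, -7.2]
opening: 0.627
```

```bash
python3 - <<'E'
import cv2
from h import *
from plan import *
s=status.read_state();print(np.round(s['ft_force'],1),np.round(s['ft_torque'],2),s['tool_pos'])
ob=[]
for n in ['top','scene']: 
    im=grab_frame(n);c=calibration(n);y0,y1,x0,x1=(270,370,290,440) if n=='top' else (150,240,240,380)
    cv2.imwrite(f'pics/{n}8.png',cv2.resize(im[y0:y1,x0:x1],None,fx=5,fy=5,interpolation=cv2.INTER_CUBIC))
    for r in pinpoint(n,'collar')[:4]:
        P=atz(c,r['centre'],.1); print(n,r['p'],r['centre'],np.round(w2j(*P[:2]),4))
    for t in [(.012,0,.1),(.024,0,.1),(.0275,0,.1)]:
        print(t,proj(c,[*j2w(*t[:2]),.1]).round(1))
E
```

```text
[11.7  2.7 -7.2] [ 0.4  -1.72  0.17] [0.45572538 0.02504544 0.07987664]
top 0.77 [302.2, 170.4] [0.2923 0.0722]
top 0.73 [243.4, 176.6] [0.2852 0.1777]
(0.012, 0, 0.1) [[351.2 326.8]]
(0.024, 0, 0.1) [[350.8 319.6]]
(0.0275, 0, 0.1) [[350.6 317.6]]
scene 0.97 [360.4, 384.9] [0.3454 0.1887]
scene 0.83 [312.9, 195.8] [0.0043 0.0053]
scene 0.69 [296.9, 370.8] [0.3519 0.0859]
(0.012, 0, 0.1) [[309.1 198.2]]
(0.024, 0, 0.1) [[307.3 202.9]]
(0.0275, 0, 0.1) [[306.7 204.3]]
```

View pics/scene8.png

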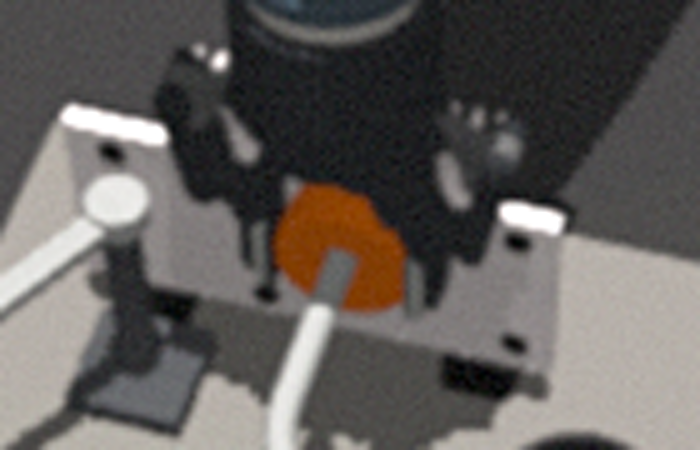

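View pics/top8.png

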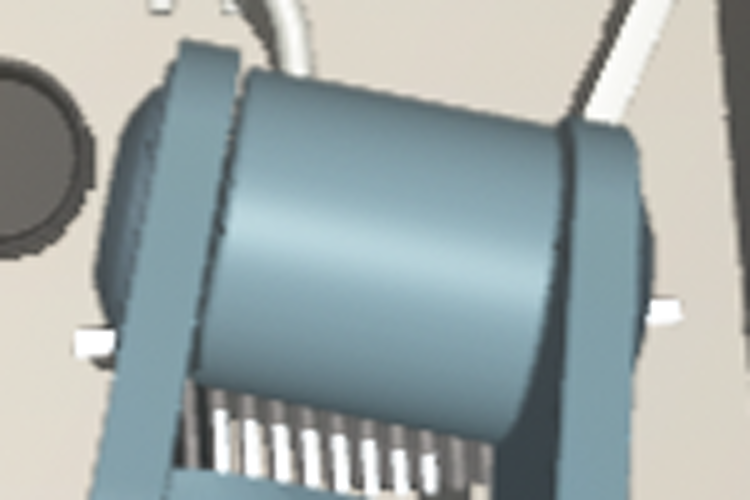

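jog_arm(increments=[[[-1, 0, 2, 0, 0, 0, 255], [-0.5, 0, 4, 0, 0, 0, 255], [-0.5, 0, 4, 0, 0, 0, 150], [-0.5, 0, 4, 0, 0, 0, 50], [-0.5, 0, 4, 0, 0, 0, 0], [-0.5, 0, 4, 0, 0, 0, 0], [-0.5, 0, 4, 0, 0, 0, 0]]])

```text
time_s: 10.88
tool_pos: [0.455, 0.0251, 0.0757]
eef_rot: [-0.001, 1.0, 0.021, 0.004]
ft_force: [0.8, -0.1, 0.0]
opening: 1.002
```

```bash
python3 wr.py w9 bend_in; 
```

```text
t 10.88 tcp [0.455  0.0251 0.0757] psi -1.529 jig [ 0.019 -0.   ] F [ 0.8 -0.1  0. ] open 1.002
bend_in 0.78 [317.2, 130.1] [0.5255 0.0297 0.1   ] jig [0.0896 0.0016]
```

View pics/w9.png

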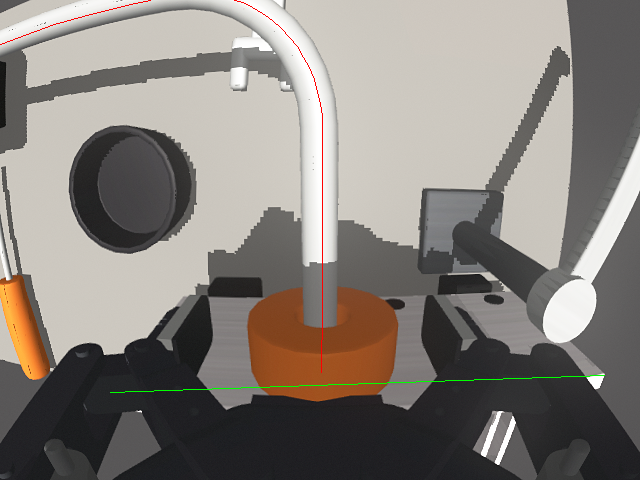

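jog_arm(increments=[[[0.5, 0, -20, 0, 0, 0, 0], [0.5, 0, -60, 0, 0, 0, 0], [1, 0, -110, 0, 0, 0, 0], [30, 0, -150, 0, 0, 0, 0], [70, 0, -160, 0, 0, 0, 0], [90, 0, -160, 0, 0, 0, 0], [90, 0, -160, 0, 0, 0, 0]]])

```text
time_s: 11.85
tool_pos: [0.5442, 0.0285, 0.2364]
eef_rot: [-0.001, 1.0, 0.021, 0.004]
ft_force: [-0.6, 0.1, 0.0]
opening: 0.999
```

```bash
python3 wr.py w10 ; python3 - <<'E'
import cv2
from h import *
from plan import *
ob=[]
for n in ['top','scene']: 
    im=grab_frame(n);c=calibration(n);y0,y1,x0,x1=(270,370,290,440) if n=='top' else (150,240,240,380)
    cv2.imwrite(f'pics/{n}10.png',cv2.resize(im[y0:y1,x0:x1],None,fx=5,fy=5,interpolation=cv2.INTER_CUBIC))
    for r in pinpoint(n,'collar')[:4]:
        P=atz(c,r['centre'],.096); print(n,r['p'],r['centre'],np.round(w2j(*P[:2]),4))
E
```

```text
t 11.85 tcp [0.5442 0.0285 0.2364] psi -1.529 jig [ 0.1083 -0.0004] F [-0.6  0.1  0. ] open 0.999
collar 0.81 [245.7, 5.4] [0.7189 0.0931 0.096 ] jig [0.2856 0.0566]
collar 0.76 [319.8, 334.4] [0.4474 0.0237 0.096 ] jig [ 0.0114 -0.0011]
keeper_peg 0.9 [547.1, 177.6] [ 0.6014 -0.1203  0.165 ] jig [ 0.159  -0.1515]
rod_home 0.93 [323.4, 348.4] [0.4355 0.02   0.1   ] jig [-0.0007 -0.0043]
bend_in 0.87 [315.5, 251.0] [0.525  0.0307 0.1   ] jig [0.0892 0.0025]
bend_out 0.65 [250.9, 184.6] [0.5758 0.0823 0.1   ] jig [0.1421 0.0519]
bend_out 0.22 [80.3, 195.6] [0.5654 0.24   0.1   ] jig [0.1386 0.2099]
rod_outer 0.55 [79.7, 195.3] [0.5657 0.2407 0.1   ] jig [0.1389 0.2106]
top 0.94 [302.8, 173.2] [0.2884 0.0714]
top 0.7 [345.7, 283.3] [0.0865 0.005 ]
top 0.61 [242.8, 178.2] [0.2836 0.1794]
scene 0.97 [297.2, 371.1] [0.3508 0.0859]
scene 0.93 [361.4, 384.5] [0.3429 0.1899]
scene 0.92 [310.5, 197.0] [0.0054 0.0007]
```

View pics/w10.png

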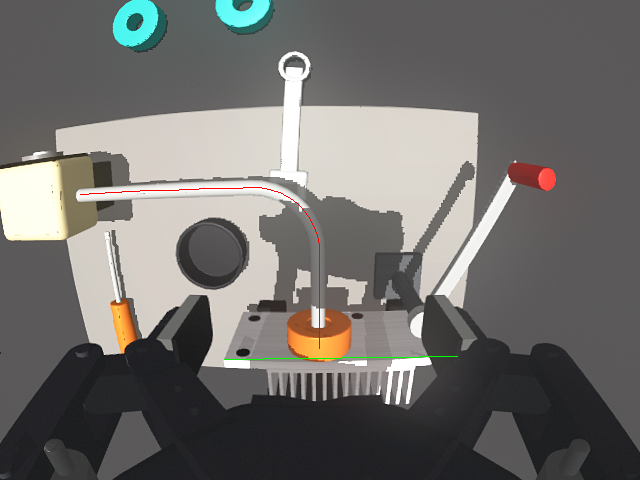

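View pics/scene10.png

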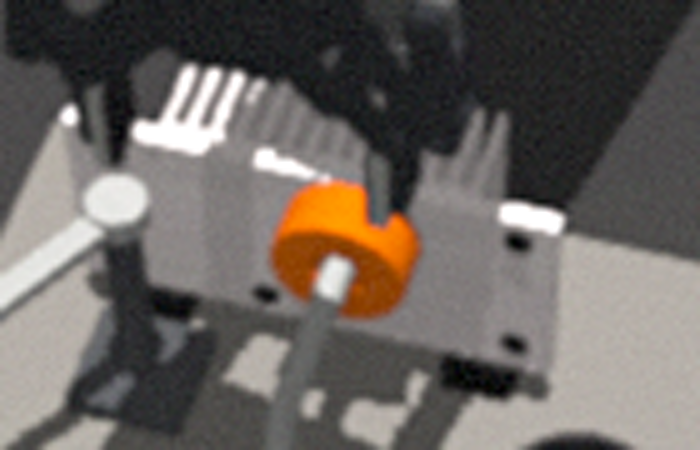

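```bash
cat > kp.py <<'E'
from plan import *
def kpose(th,z,lead=0.,r=.140):
    a=th-lead/r
    return (*j2w(.034+r*np.sin(a),-.085+r*np.cos(a)),z,JT-th)
E
python3 - <<'E'
from kp import *
p1=np.array(kpose(2.06,.215));p0=np.array([.5442,.0285,.2364,-1.529])
rows([p0+(p1-p0)*k/5 for k in range(1,6)],153)
E
```

```text
t 12.40 tcp [0.5435 0.0285 0.2367] psi -1.529 jig [ 0.1076 -0.0004] F [ 0.8 -0.   0.5] open 1.003
[10.5, 30.1, 4.6, -0.002, -0.009, 0.097, 153]
[20.4, 60.2, 8.9, -0.002, -0.009, 0.195, 153]
[30.3, 90.3, 13.2, -0.003, -0.008, 0.293, 153]
[40.1, 120.3, 17.6, -0.003, -0.008, 0.39, 153]
[50.0, 150.4, 21.9, -0.003, -0.008, 0.488, 153]
```

jog_arm(increments=[[[10, 30, 4, 0, -0.008, 0.1, 153], [20, 60, 9, 0, -0.008, 0.2, 153], [30, 90, 13, 0, -0.008, 0.29, 153], [40, 120, 17, 0, -0.008, 0.39, 153], [50, 150.5, 22, -0.003, -0.008, 0.488, 153], [50, 150.5, 22, -0.003, -0.008, 0.488, 153], [50, 150.5, 22, -0.003, -0.008, 0.488, 153]]])

```text
time_s: 13.28
tool_pos: [0.5997, -0.1192, 0.2148]
eef_rot: [-0.0, 0.975, -0.221, -0.0]
ft_force: [-0.4, 0.5, 0.2]
opening: 0.398
```

```bash
python3 wr.py w11 keeper_peg; python3 - <<'E'
from kp import *
rows([kpose(2.06,z) for z in (.19,.16,.132)],153)
E
```

```text
t 13.28 tcp [ 0.5997 -0.1192  0.2148] psi -2.016 jig [ 0.1574 -0.1504] F [-0.4  0.5  0.2] open 0.398
keeper_peg 0.64 [319.3, 260.6] [ 0.6005 -0.1193  0.165 ] jig [ 0.1582 -0.1506]
keeper_peg 0.32 [43.5, 392.2] [0.5898 0.1455 0.165 ] jig [0.1588 0.1145]
t 13.38 tcp [ 0.5998 -0.1188  0.2151] psi -2.016 jig [ 0.1575 -0.15  ] F [-0.2  0.3 -0.4] open 0.398
[0.4, 0.6, 25.1, -0.001, -0.0, 0.001, 153]
[0.4, 0.6, 55.1, -0.001, -0.0, 0.001, 153]
[0.4, 0.7, 83.1, -0.001, -0.0, 0.001, 153]
```

View pics/w11.png

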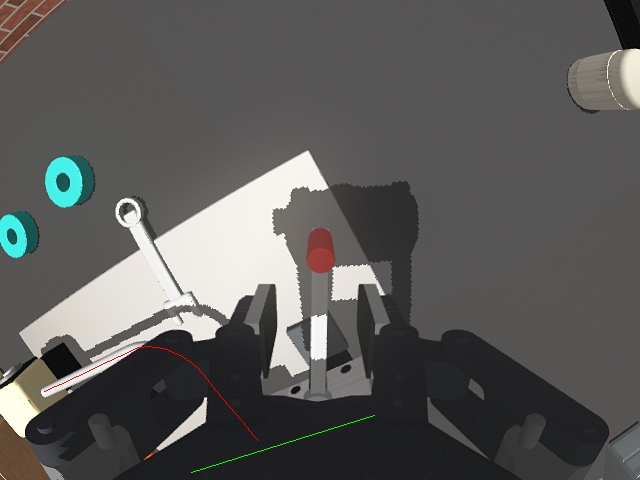

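jog_arm(increments=[[[0.5, 0.5, 25, 0, 0, 0, 153], [0.5, 0.5, 50, 0, 0, 0, 153], [0.5, 0.5, 70, 0, 0, 0, 153], [0.5, 0.5, 81, 0, 0, 0, 153], [0.5, 0.5, 81, 0, 0, 0, 185], [0.5, 0.5, 81, 0, 0, 0, 185], [0.5, 0.5, 81, 0, 0, 0, 185]]])

```text
time_s: 14.25
tool_pos: [0.6007, -0.1197, 0.1352]
eef_rot: [-0.0, 0.975, -0.221, 0.001]
ft_force: [0.6, 0.3, 0.6]
opening: 0.274
```

```bash
python3 wr.py w12 keeper_peg; python3 - <<'E'
from kp import *
rows([kpose(2.06-.13*k,.134) for k in range(1,11)],185)
E
```

```text
t 14.25 tcp [ 0.6007 -0.1197  0.1352] psi -2.016 jig [ 0.1584 -0.151 ] F [0.6 0.3 0.6] open 0.274
keeper_peg 0.89 [323.4, 337.7] [ 0.5999 -0.1201  0.165 ] jig [ 0.1575 -0.1513]
t 14.35 tcp [ 0.6005 -0.1197  0.1349] psi -2.016 jig [ 0.1581 -0.1509] F [0.  0.6 0.1] open 0.276
[-1.7, -18.0, 0.9, -0.001, -0.002, -0.129, 185]
[-5.2, -35.8, 0.9, -0.0, -0.002, -0.259, 185]
[-11.0, -53.1, 0.9, -0.0, -0.002, -0.389, 185]
[-19.0, -69.4, 0.9, -0.0, -0.002, -0.519, 185]
[-29.0, -84.6, 0.9, -0.0, -0.002, -0.649, 185]
[-40.9, -98.3, 0.9, -0.0, -0.002, -0.779, 185]
[-54.5, -110.4, 0.8, 0.0, -0.002, -0.909, 185]
[-69.5, -120.7, 0.8, 0.0, -0.002, -1.039, 185]
[-85.8, -128.8, 0.8, 0.0, -0.002, -1.169, 185]
[-102.9, -134.9, 0.8, 0.0, -0.002, -1.299, 185]
```

View pics/w12.png

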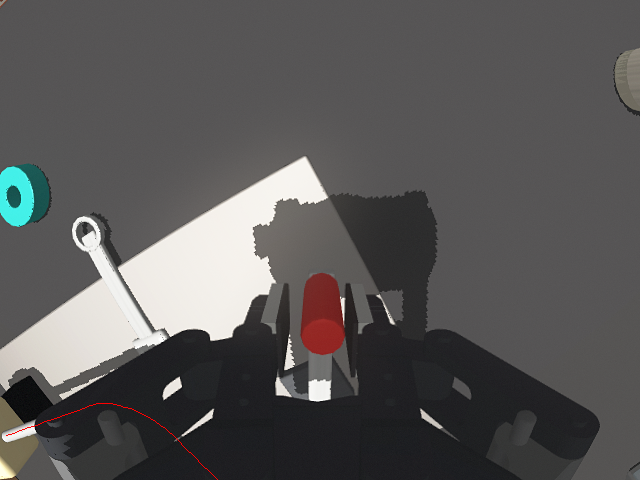

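jog_arm(increments=[[[-1.7, -18, 1, 0, 0, -0.13, 185], [-5.2, -35.8, 1, 0, 0, -0.26, 185], [-11, -53, 1, 0, 0, -0.39, 185], [-19, -69.4, 1, 0, 0, -0.52, 185], [-29, -84.6, 1, 0, 0, -0.65, 185], [-40.9, -98.3, 1, 0, 0, -0.78, 185], [-54.5, -110.4, 1, 0, 0, -0.91, 185], [-69.5, -120.7, 1, 0, 0, -1.04, 185], [-85.8, -128.8, 1, 0, 0, -1.17, 185], [-102.9, -134.9, 1, 0, 0, -1.3, 185]]])

```text
time_s: 15.6
tool_pos: [0.5657, 0.0467, 0.1343]
eef_rot: [0.001, 0.909, 0.417, 0.001]
ft_force: [0.9, -1.6, 0.4]
opening: 0.272
```

```bash
python3 wr.py w13 keeper_peg collar; python3 - <<'E'
from kp import *
rows([kpose(t,.134) for t in (.66,.56,.46,.36,.26,.17,.09,.03,-.02,-.05)],185)
E
```

```text
t 15.60 tcp [0.5657 0.0467 0.1343] psi -0.711 jig [0.1305 0.0168] F [ 0.9 -1.6  0.4] open 0.272
collar 0.85 [204.1, 408.4] [0.4452 0.0221 0.096 ] jig [ 0.0091 -0.0026]
collar 0.69 [330.5, 339.8] [0.5444 0.0116 0.096 ] jig [ 0.1077 -0.0173]
keeper_peg 0.71 [328.2, 342.0] [0.5681 0.0453 0.165 ] jig [0.1329 0.0153]
t 15.75 tcp [0.5656 0.0467 0.1341] psi -0.717 jig [0.1304 0.0168] F [-0.1 -0.1  0.2] open 0.279
[-0.9, -13.7, 0.0, 0.002, -0.001, -0.1, 185]
[-3.0, -27.6, 0.0, 0.002, -0.001, -0.2, 185]
[-6.5, -41.1, -0.0, 0.002, -0.001, -0.3, 185]
[-11.3, -54.3, -0.1, 0.002, -0.001, -0.4, 185]
[-17.3, -66.9, -0.1, 0.002, -0.001, -0.5, 185]
[-23.9, -77.6, -0.1, 0.002, -0.001, -0.59, 185]
[-30.5, -86.7, -0.1, 0.002, -0.001, -0.67, 185]
[-35.9, -93.1, -0.1, 0.002, -0.001, -0.73, 185]
[-40.7, -98.2, -0.2, 0.002, -0.0, -0.78, 185]
[-43.7, -101.1, -0.2, 0.002, -0.0, -0.81, 185]
```

View pics/w13.png

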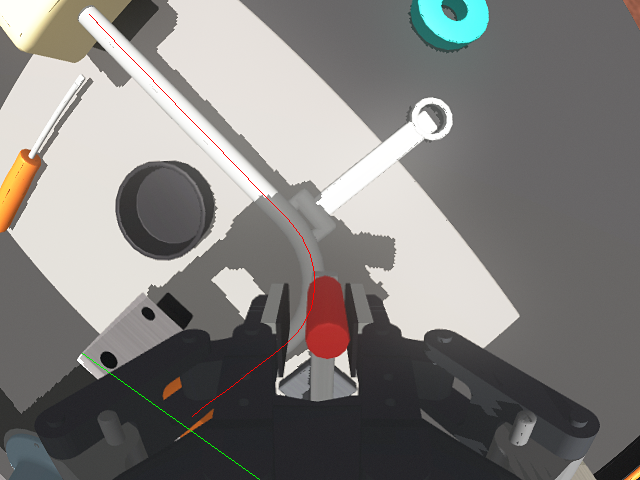

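jog_arm(increments=[[[-1, -14, 0, 0, 0, -0.1, 185], [-3, -27.6, 0, 0, 0, -0.2, 185], [-6.5, -41, 0, 0, 0, -0.3, 185], [-11.3, -54.3, 0, 0, 0, -0.4, 185], [-17.3, -66.9, 0, 0, 0, -0.5, 185], [-23.9, -77.6, 0, 0, 0, -0.59, 185], [-30.5, -86.7, 0, 0, 0, -0.67, 185], [-35.9, -93.1, 0, 0, 0, -0.73, 185], [-38, -95.5, 0, 0, 0, -0.755, 185], [-38, -95.5, 0, 0, 0, -0.755, 185]]])

```text
time_s: 17.0
tool_pos: [0.4691, 0.0805, 0.1341]
eef_rot: [0.001, 0.694, 0.72, 0.001]
ft_force: [0.1, 0.3, 0.8]
opening: 0.277
```

```bash
python3 wr.py w14 keeper_peg; python3 - <<'E'
from kp import *
rows([kpose(0,.134,l) for l in (.002,.004,.006)],185)
E
```

```text
t 17.00 tcp [0.4691 0.0805 0.1341] psi 0.036 jig [0.0354 0.0547] F [0.1 0.3 0.8] open 0.277
keeper_peg 0.88 [329.4, 341.4] [0.4736 0.082  0.165 ] jig [0.04  0.056]
t 17.10 tcp [0.469  0.0806 0.134 ] psi 0.037 jig [0.0354 0.0548] F [-0.1  0.4 -0.7] open 0.275
[0.2, -3.4, -0.0, 0.002, 0.0, -0.006, 185]
[0.1, -5.4, -0.0, 0.002, 0.0, -0.006, 185]
[0.0, -7.4, -0.0, 0.002, 0.0, -0.006, 185]
```

View pics/w14.png

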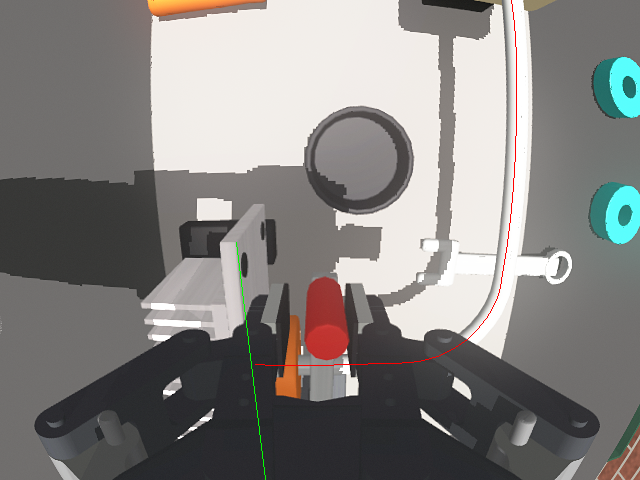

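jog_arm(increments=[[[0, -3, 0, 0, 0, 0, 185], [0, -6, 0, 0, 0, 0, 185], [0, -6, 0, 0, 0, 0, 185]]])

```text
time_s: 17.48
tool_pos: [0.464, 0.0804, 0.1342]
eef_rot: [0.002, 0.694, 0.72, 0.002]
ft_force: [5.4, 0.6, -3.0]
opening: 0.274
```

jog_arm(increments=[[[0, -1.5, 0, 0, 0, 0, 185], [0, -2.5, 0, 0, 0, 0, 185], [0, -2.5, 0, 0, 0, 0, 185]]])

```text
time_s: 17.85
tool_pos: [0.4639, 0.0803, 0.1344]
eef_rot: [0.005, 0.694, 0.72, 0.005]
ft_force: [14.0, 1.8, -9.7]
opening: 0.27
```

```bash
python3 wr.py w15 keeper_peg
```

```text
t 17.85 tcp [0.4639 0.0803 0.1344] psi 0.036 jig [0.0303 0.0548] F [14.   1.8 -9.7] open 0.27
keeper_peg 0.86 [329.5, 342.1] [0.4682 0.0813 0.165 ] jig [0.0346 0.0556]
```

View pics/w15.png

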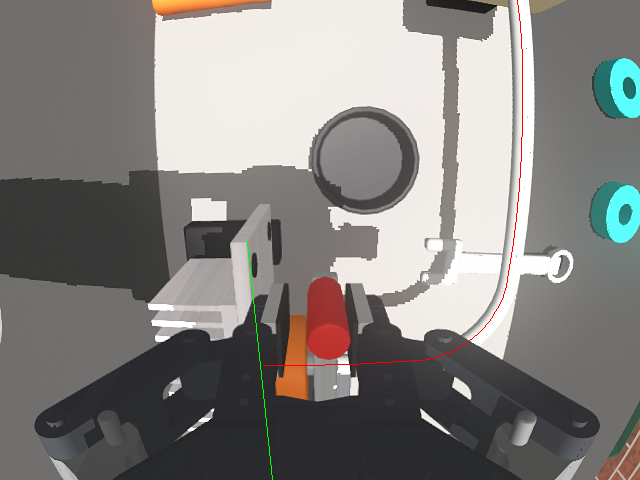

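The peg is at jig (0.035, 0.056), hard on its stop. Next I unload, open a little and lift away.

jog_arm(increments=[[[0, 2, 0, 0, 0, 0, 185], [0, 4, 0, 0, 0, 0, 165], [0, 4, 0, 0, 0, 0, 153], [0, 4, 0, 0, 0, 0, 153], [0, 4, -20, 0, 0, 0, 153], [0, 4, -50, 0, 0, 0, 153], [0, 4, -90, 0, 0, 0, 153], [50, 30, -120, 0, 0, 0, 153], [100, 60, -130, 0, 0, 0, 153], [150, 60, -130, 0, 0, 0, 153]]])

```text
time_s: 19.2
tool_pos: [0.5185, 0.234, 0.2667]
eef_rot: [0.006, 0.695, 0.719, 0.006]
ft_force: [-0.2, -0.9, 0.1]
opening: 0.399
```

```bash
python3 wr.py w16 keeper_peg collar; python3 - <<'E'
import cv2
from h import *
from plan import *
T=calibration('top');S=calibration('scene')
for n in ['top','scene']: 
    im=grab_frame(n);c=calibration(n);y0,y1,x0,x1=(230,380,200,440) if n=='top' else (140,260,220,400)
    cv2.imwrite(f'pics/{n}16.png',cv2.resize(im[y0:y1,x0:x1],None,fx=3.3,fy=3.3,interpolation=cv2.INTER_CUBIC))
    for l,z in [('collar',.096),('keeper_peg',.165)]:
      for r in pinpoint(n,l)[:3]:
        P=atz(c,r['centre'],z); print(n,l,r['p'],r['centre'],np.round(w2j(*P[:2]),4))
E
```

```text
t 19.20 tcp [0.5185 0.234  0.2667] psi 0.035 jig [0.0914 0.2059] F [-0.2 -0.9  0.1] open 0.399
collar 0.86 [498.9, 215.8] [0.6943 0.2439 0.096 ] jig [0.2675 0.2083]
collar 0.62 [488.1, 304.1] [0.6999 0.152  0.096 ] jig [0.2691 0.1163]
top collar 0.92 [305.5, 168.0] [0.298  0.0661]
top collar 0.58 [353.4, 324.3] [ 0.016  -0.0043]
top collar 0.58 [244.5, 176.8] [0.2861 0.1763]
top keeper_peg 0.87 [315.6, 311.9] [0.0375 0.0589]
scene collar 0.92 [311.6, 197.9] [0.007  0.0034]
scene collar 0.9 [297.8, 371.3] [0.3508 0.0869]
scene collar 0.9 [363.7, 383.5] [0.3402 0.1929]
scene keeper_peg 0.86 [330.9, 196.3] [0.0459 0.0533]
```

View pics/scene16.png

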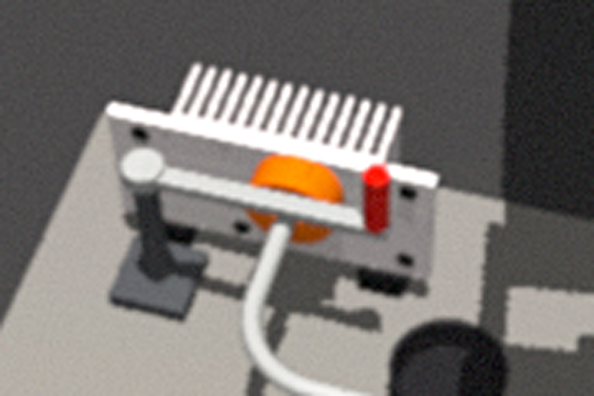

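View pics/top16.png

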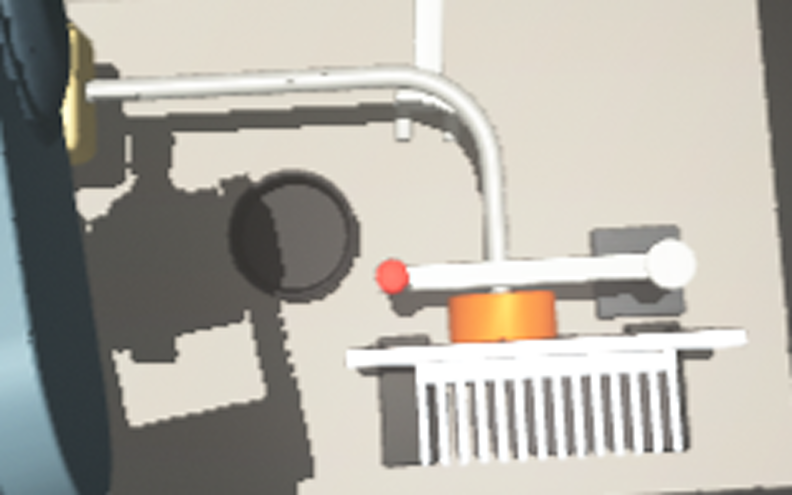

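```bash
python3 -c "
from bench import job
print(job.close_job())"
```

```text
the job is handed in; nothing more can be done
None
```

I slid the orange collar round the bend until it sat flat against the side plate with the keeper still open at about 2.06 rad. Then I swung the keeper shut by its red peg to its stop, let go, and handed the job in at about 20 s. `close_job` gave no verdict.

**Collar:**
- I gripped it on the outer leg, lifted it level with the rod and guided it to the plate. It met the plate firmly, at about 12 N on the wrist.
- After release the wrist camera put its centre 11.4 mm from the plate. The last top view shows it flush and square.

**Keeper:**
- I swung it with the fingers held loosely round the peg, and it stopped hard at 14 N. The peg was then at jig (35, 56) mm, against (34, 55) mm when fully shut.
- In the last top view the bar lies parallel to the plate to within about 0.01 rad, across the arm just behind the collar.

**Checks that disagreed:**
- The tool position at plate contact put the collar centre about 3 mm farther from the plate than expected. I put this down to where I had gripped it, and the later pictures show it home.
- The last network positions for the collar (7 mm from the plate in the scene view, 16 mm in the top view) and for the peg scatter by several millimetres. I relied on the pictures and the contact forces instead.

The dish was not touched. The screwdriver showed no sign of being moved, though it was outside my last pictures.

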